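Unlatch the filter cassette of a bench dust extractor and lay it in the washing crate

ROBOT

A 6-joint arm with a two-finger parallel gripper is mounted at the origin on the work surface. World frame = base frame: x ahead of the robot, y to its left, z up, the work surface at z = 0. Lengths are in mm, angles in rad, forces in N, time in s.
With the tool pointing down it reaches from about 350 to 775 mm from the base axis. Payload 7.3 kg.
Tool frame: the origin (TCP) lies at the very end of the fingers, on their centre line; the grasp point (between the pads) lies 19 mm behind it; z points along the fingers, y is the line along which they close (so a half turn about z gives the same grasp; the last joint's range is limited). The gripper opens to 92 mm and grips with 3 to 60 N. Pads are 19 mm wide; open, the fingers measure 130 mm over their backs; the gripper's body (75 mm by 190 mm) begins 47 mm behind the grasp point.
Start: joints at [-1.449, 0.342, 1.524, -0, 1.275, -0.146], TCP at [138.942, -506.3, 226.741] pointing down, gripper open.
Joint ranges: [-2.53, 2.53], [-0.77, 2.02], [0.04, 2.7], [-1, 4.14], [0.28, 2.66], [-3.11, 3.11]. Speed limits (rad/s): [2.57, 2.57, 3.14, 3.14, 3.14, 3.14].

INTERFACE

Orientations are given as a unit quaternion [w, x, y, z].
In Python, from plant import r, solve_ik, cams, close_job gives the robot as it stands. Calls block until the motion is done:
- r.move_to(position, orientation): joint-space move of the TCP to a pose.
- r.move_l(position, ori=None, speed=150, force_limit=None): straight line of the TCP; ori=None keeps the orientation; speed is the mean speed in mm/s. With force_limit (N) it stops when the force on the tool has changed by that much, and returns True; else False.
- r.set_joints(angles): joint-space move.
- r.command_gripper(opening, newtons=None): opening from 0.0 (shut) to 1.0 (fully open); newtons is the grip in N (None keeps the last); returns when the fingers have stopped.
- r.wait(seconds).
- solve_ik(position, orientation): joint angles nearest the present ones, or None.
- cams.get_image(name): name is "side" or "top"; returns the picture (480x640x3 uint8, red, green, blue); there is no depth.
- cams.camera_params(name): a dict with "vfov" (degrees; the focal length in pixels is half the picture's height over the tangent of half this angle, whatever the lens; pixels are square), "cx", "cy" (the principal point, pixels), "camera_from_world" (4x4, takes a point from world to camera coordinates). Camera axes: x right, y up, looking along -z (the intrinsics and any distortion apply to the point x, -y, -z); pixel columns grow to the right and rows downward; lengths in mm; the calibration is good to about 2 mm. A picture is of the moment at which its call begins. camera_params takes no time and is no camera call.
A pose or a line that the arm cannot do raises r.Unreachable and nothing moves.
- close_job(): hands the job in; it is judged then, once.
Readings, each from a call of its own:
- r.get_t(): time.
- r.get_qpos(): joint angles.
- r.get_dq(): joint speeds.
- r.get_tau(): joint torques, N m.
- r.get_tool_pos(): TCP position.
- r.get_eef_rot(): TCP orientation.
- r.get_ft_force(): force on the tool from outside, world axes, zero at the start.
- r.get_wrist_torque(): the same for the moment, N m.
- r.get_opening(): opening from 0.0 (shut) to 1.0 (fully open).
- r.get_grasp_force(): force on a finger pad.
Only numpy, scipy, OpenCV 4.12 (cv2) and the standard library are available. Lean on these libraries where they do the work, as an engineer would, in place of code of your own. Each camera call takes 0.05 s, during which the arm holds its last target. There are 200 camera calls.

TASK

Take the filter cassette out of the sloping top of the bench dust extractor without forcing it: squeeze its sprung tab towards the finger bar, keep it squeezed while you tip the tab end up, and draw the tongue at the upper end out from under the housing's lip; its teeth catch on posts hidden there, so ease it back, shift it a little to one side or the other and try again until it slides out. Then lay the cassette flat, same side up, in the empty grey crate; set it down, do not drop it, and leave the other things on the bench as they are.

Things in the scene. Friction and masses are not known exactly. Their poses are not given: they have to be found in the camera images.
- cassette: Loose filter cassette, about 0.35 kg (varies): off-white plastic frame 130 x 100 x 24 mm with paper pleats, latched in the sloping recess of the extractor. Origin: centre of its underside; x points down the slope to the tab end, z out of the recess. The frame spans x -62 to +68, y -50 to +50, z 0 to 24 mm; a tongue runs on at the -x end; finger bar and sprung tab stand up at the +x end.
- bar_grip (a point): Point on the outer (-x) face of the cassette's fixed finger bar, an upright plate x 12 to 20, y -18 to +18, z 24 to 58 mm in the cassette's frame; the point is at z = 46 mm. The fingers squeeze bar and tab together square to the frame: 50 mm over their outer faces when free, 38 mm when fully pressed.
- tab_grip (a point): Point on the outer (+x) face of the tab, at z = 46 mm in the cassette's frame; moves with the tab. The tab is an upright paddle parallel to the bar, x 56 to 62, y -18 to +18, top at z = 58 mm, in a 44 mm wide notch of the frame. A nose at its foot reaches out to x = 76 at z 10 to 17.5 mm, under the catch bar.
- tab (a joint): How far the tab is pressed towards the finger bar (m): 0 = free (catching), 0.012 = fully pressed. It slides along the cassette's -x. Spring: 5 N to start, about 13 N fully pressed; the nose is clear of the catch bar from about 0.008 on. A light grip of 20 to 30 N presses it fully.
- tongue_tip (a point): Middle of the tip of the cassette's tongue, x = -89, z = 7.5 mm in the cassette's frame. The tongue is 68 mm wide, 7 mm thick (z 4 to 11), from the frame at x = -62. Three teeth hang under its tip: x -89 to -84, down to z = -8 mm, each 12 mm wide, at y = -24, 0 and 24 mm. Its outer 17 mm lie under the extractor's lip, with 3 mm of play upward.
- extractor: Bench dust extractor: fixed grey steel box, 225 x 170 x 74 mm, on a foot, its top sloping down towards the +x (tab) end by 15 degrees (0.26 rad), 146 mm above the bench at the -x edge and 88 mm at the +x edge, with an open recess in it. Origin: on the bench under its middle, x level towards the tab end, z up. The cassette's frame is flush with the sloping top.
- seat (a point): On the extractor: the middle of the cassette's seat, where its origin lies when seated (play 2 mm along x, 16 mm to either side). The cassette rests on two ledges and can be tipped about the upper one, which spans x -55 to -43, z = 0 mm in the seated cassette's frame.
- lip_edge (a point): Middle of the lip's lower edge, x = -72, z = 14 mm in the seat's frame. Hidden under it, ahead of the teeth, is a comb: 3 posts, x -77.5 to -73.5, top z = -3.5, 8 mm wide, 24 mm apart. They block the teeth, which pass through the 16 mm gaps only when moved 5 to 12 mm to one side of the seat's middle (side and amount vary, unseen: feel for it). Then draw 18 to 20 mm along the tipped cassette's +x, and lift.
- catch (a point): Middle of the inner edge of the catch bar over the tab's nose, at x = 70, z = 19 mm in the seat's frame; the bar's top is flush at z = 24 mm. The recess's end wall stands at x = 70 mm, so the tab end must first be tipped up above the top (11 degrees of tipping; at 14 the cassette is about level) before the cassette can be drawn out.
- crate: Fixed open grey plastic crate 270 x 190 x 50 mm, walls 6 mm. Origin: centre of its underside, x along its long side, inner floor at z = 6 mm. The cassette may lie either way round in it. Lying in it, the cassette rests on its teeth and its other end, some 3 degrees out of level, its origin about 4 mm above the floor.
- hammer: Bystander: hammer 220 mm long, lying flat.
- coupling: Bystander: steel sleeve, 60 mm across, 65 mm tall, standing. Origin: centre of its underside.
- cup: Bystander: dark steel cup, 70 mm across, 95 mm tall. Origin: centre of its underside.
- block: Bystander: white plastic stepped assembly block, 72 mm across, 60 mm tall. Origin: centre of its underside.
Not all that is in view belongs to the job. What is meant by the cassette is not orange, and is the smaller of those in its own colour.

How it is judged (in metres and radians):
On the way, in this order (a step that is already met when the one before it is completed fails the run):
1. the tab is pressed in clear of the catch while the cassette is still in its recess (value of joint tab above 0.007 m and distance between cassette and seat below 0.015 m), for 0.1 s.
2. the cassette is out of the extractor, held above it (z of cassette in the frame of extractor above 0.15 m), for 0.2 s.
At the end, for the whole second after the job is handed in: The cassette lies flat on the crate's floor, resting on its teeth and its tab end (origin within 12 mm above the floor, tilt under 0.12 rad), same side up, inside the crate's walls, let go with its tab sprung back (under 3 mm) and at rest (z of cassette in the frame of crate between 0 and 0.018 m and x of cassette in the frame of crate between -0.08 and 0.08 m and y of cassette in the frame of crate between -0.06 and 0.06 m and angle between cassette's own z axis and vertical below 0.12 rad and linear speed of cassette below 0.02 m/s and value of joint tab below 0.003 m and contact force between the fingers and cassette below 0.1 N); the robot touches nothing.
It fails at once if the cassette or housing is forced: more than 60 N between them (contact force between cassette and extractor above 60 N).
It fails at once if the cassette is dropped: in free flight more than 30 mm above the bench (height (world z) of cassette above 0.03 m and contact force between cassette and anything else below 0.01 N).
It fails at once if a bystander is moved more than 30 mm or knocked over (distance of any of hammer, coupling, cup, block from where it was at the start of the episode above 0.03 m or angle between any of coupling, cup, block's own z axis and vertical above 0.5 rad).
It also fails if it takes over 58 s, if anything falls off the work surface, if the arm or the gripper's body presses on something with over 40 N, if the wrist force passes 120 N, or if a joint passes its speed limit or range.

## Working session

There is one attempt and no reset: what is moved stays moved. The work goes in short steps, each a Python script; the robot and the scene stay as the last script left them, time stands still between calls to the robot, and variables do not carry over. Pictures are saved under pics/ and viewed, at most 10 in all, crops included, and the job is handed in when it is done.

```bash
ls; mkdir -p pics; python3 - <<'E'
from plant import r,cams
import cv2
for n in("side","top"):
    cv2.imwrite(f"pics/{n}0.png",cams.get_image(n)[:,:,::-1]); p=cams.camera_params(n); print(n,p)
print(r.get_t())
E
```

```text
pics
side {'vfov': 49.20206612995894, 'cx': 323.3175296716841, 'cy': 248.72577850095334, 'camera_from_world': array([[-9.74118579e-01, -2.25875244e-01, -8.56553766e-03,
         4.63115374e+02],
       [ 1.04031662e-01, -4.81649184e-01,  8.70167499e-01,
        -1.43923048e+02],
       [-2.00674881e-01,  8.46755241e-01,  4.92681596e-01,
        -1.20181068e+03],
       [ 0.00000000e+00,  0.00000000e+00,  0.00000000e+00,
         1.00000000e+00]])}
top {'vfov': 48.57915852473675, 'cx': 312.5183555817473, 'cy': 246.29345368666065, 'camera_from_world': array([[ 2.54576584e-02, -9.99674403e-01,  1.73105129e-03,
        -1.39909434e+01],
       [ 9.96128948e-01,  2.55130338e-02,  8.41201759e-02,
        -4.87322938e+02],
       [-8.41369510e-02, -4.17152407e-04,  9.96454113e-01,
        -1.31713639e+03],
       [ 0.00000000e+00,  0.00000000e+00,  0.00000000e+00,
         1.00000000e+00]])}
0.1
```

View pics/side0.png

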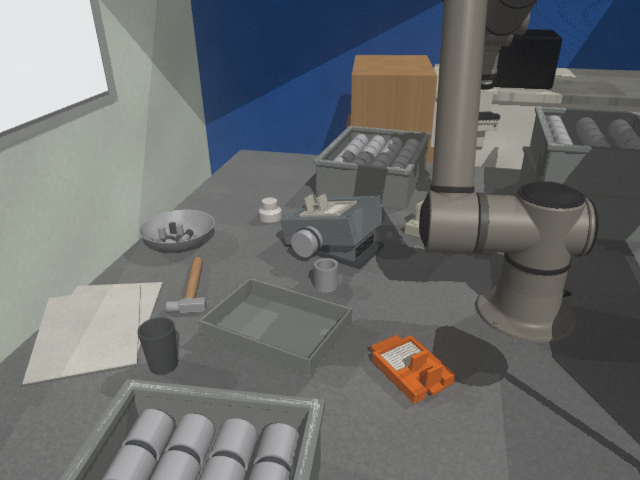

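View pics/top0.png

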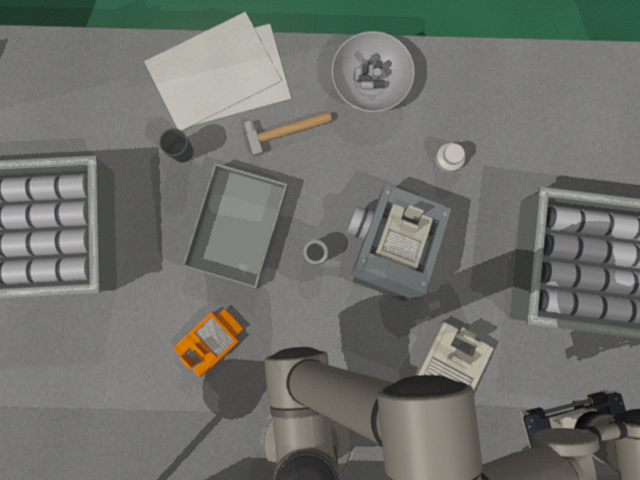

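Candidates, in the top picture: the off-white cassette in the extractor's recess (403,235), a larger off-white one on the bench (455,355), and an orange one (210,342). I choose the one in the recess and check it in a close crop.

```bash
python3 - <<'E'
import cv2,numpy as np
t=cv2.imread("pics/top0.png")[178:308,340:470]; s=cv2.imread("pics/side0.png")[185:270,275:390]
t=cv2.resize(t,(598,598),interpolation=cv2.INTER_CUBIC)
cv2.imwrite("pics/topc.png",t)
cv2.imwrite("pics/sidec.png",cv2.resize(s,(690,510),interpolation=cv2.INTER_CUBIC))
E
```

```text
(no output)
```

View pics/topc.png

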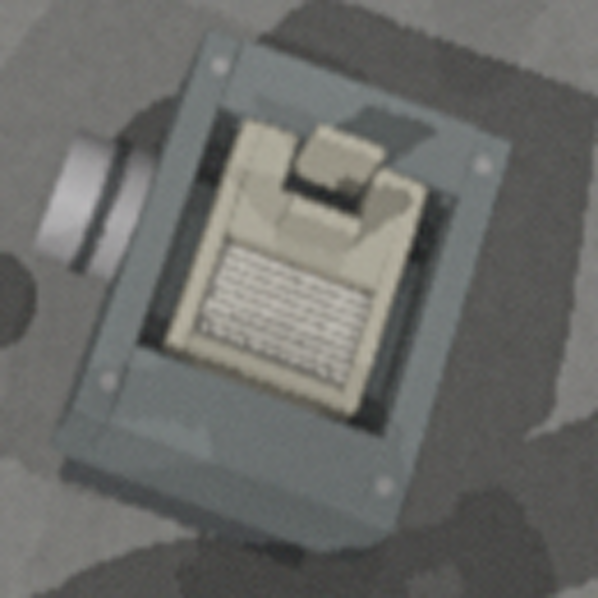

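View pics/sidec.png

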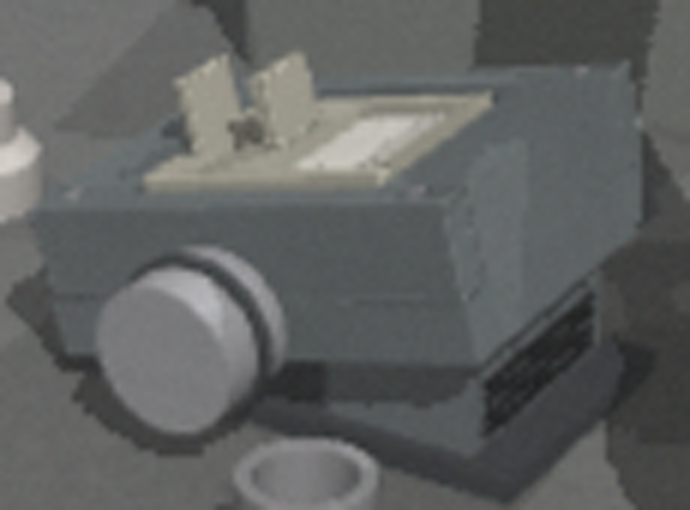

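The crops confirm the choice: the smaller off-white cassette is latched in the recess. In the top crop the frame corners are (243,122), (425,185), (352,415) and (165,347), with the tab at (340,160). In the side crop, tab and bar stand at (205,100) and (285,90). I'll fit the poses of the cassette and the crate.

```bash
cat > h.py <<'E'
import numpy as np
from scipy.spatial.transform import Rotation as R
from scipy.optimize import least_squares
from plant import r,solve_ik,cams,close_job
def proj(n,P):
    p=cams.camera_params(n); T=p["camera_from_world"]; f=240/np.tan(np.radians(p["vfov"]/2))
    c=np.atleast_2d(P)@T[:3,:3].T+T[:3,3]
    return np.c_[p["cx"]+f*c[:,0]/-c[:,2], p["cy"]-f*c[:,1]/-c[:,2]]
def Rc(yaw,pitch): return R.from_euler("ZY",[yaw,pitch])   # x axis yawed, tipped down by pitch
E
python3 - <<'E'
from h import *
t=lambda a:np.array(a)/4.6+[340,178]
s=lambda a:np.array(a)/6+[275,185]
M=np.array([[68,50,24],[68,-50,24],[-62,-50,24],[-62,50,24.]])
mt=t([(243,122),(425,185),(352,415),(165,347)])
S=np.array([[68,50,24],[-62,50,24],[-62,-50,24],[56,18,58],[56,-18,58],[12,18,58],[12,-18,58]])
ms=s([(148,185),(380,184),(490,97),(177,83),(225,56),(252,76),(300,53)])
def res(p,full=False):
    q=Rc(p[3],p[4]); 
    return np.r_[(proj("top",q.apply(M)+p[:3])-mt).ravel(),(proj("side",q.apply(S)+p[:3])-ms).ravel()]
for fix in(0,1):
    g=(lambda p:res(np.r_[p,.262])) if fix else res
    x0=[600,-150,100,-.35]+([] if fix else [.26])
    o=least_squares(g,x0,loss="soft_l1"); print(np.round(o.x,3)); print(np.round(g(o.x).reshape(-1,2),1).tolist())
# recess side walls at z=24, y=+-66 : predicted pixels in top crop
q=Rc(o.x[3],.262)
W=np.array([[60,66,24],[-60,66,24],[60,-66,24],[-60,-66,24.]])
print(((proj("top",q.apply(W)+o.x[:3])-[340,178])*4.6).round().tolist())
# crate: rim (z=50) outer corners
im=[(217,163),(288,178),(258,287),(185,265)]
C=np.array([[135,95,50],[135,-95,50],[-135,-95,50],[-135,95,50.]])
o=least_squares(lambda p:(proj("top",Rc(p[2],0).apply(C)+[p[0],p[1],0])-im).ravel(),[550,150,-.3])
print(np.round(o.x,3),np.round(o.fun,1))
print((proj("side",Rc(o.x[2],0).apply(C)+[*o.x[:2],0])).round().tolist())
E
```

```text
[ 5.03745e+02 -2.13634e+02  8.95430e+01 -3.30000e-01  2.46000e-01]
[[-0.5, -0.7], [-0.6, 0.0], [0.3, -1.0], [0.2, -1.3], [-1.1, -0.9], [0.1, -0.8], [0.3, -0.0], [1.3, 0.2], [0.4, 0.2], [1.9, 1.1], [0.9, 0.3]]
[ 5.03377e+02 -2.13467e+02  8.98970e+01 -3.33000e-01]
[[-0.5, -0.6], [-0.6, 0.3], [0.4, -1.1], [0.2, -1.5], [-1.0, -0.6], [-0.1, -1.2], [0.3, -0.4], [1.2, 0.4], [0.4, 0.4], [1.7, 1.0], [0.8, 0.3]]
[[207.0, 122.0], [137.0, 326.0], [447.0, 210.0], [385.0, 418.0]]
[ 5.38458e+02  1.86111e+02 -2.41000e-01] [-1.7 -2.   0.8  2.8  1.3 -1.1 -0.4  0.4]
[[197.0, 318.0], [248.0, 275.0], [350.0, 304.0], [309.0, 356.0]]
```

```bash
python3 - <<'E'
import cv2,numpy as np
t=cv2.imread("pics/top0.png")[150:300,175:300]; s=cv2.imread("pics/side0.png")[270:375,195:360]
a=cv2.resize(t,None,fx=3,fy=3,interpolation=cv2.INTER_CUBIC); b=cv2.resize(s,None,fx=2.5,fy=2.5,interpolation=cv2.INTER_CUBIC)
c=np.zeros((450,800,3),np.uint8); c[:450,:375]=a; c[:b.shape[0],380:380+b.shape[1]]=b
cv2.imwrite("pics/cr.png",c); print(b.shape)
E
```

```text
(262, 412, 3)
```

View pics/cr.png

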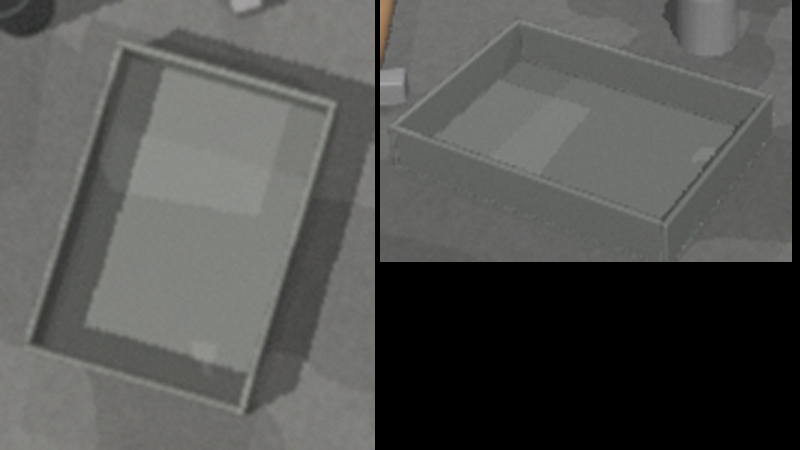

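```bash
cat >> h.py <<'E'
def tool(yaw,pitch,s):   # fingers along cassette -z, closing along cassette x
    m=Rc(yaw,pitch).as_matrix(); z=-m[:,2]; y=s*m[:,0]
    q=R.from_matrix(np.c_[np.cross(y,z),y,z]).as_quat(); return [q[3],q[0],q[1],q[2]]
E
python3 - <<'E'
from h import *
it=np.array([(119,43),(336,104),(245,412),(28,346)])/3+[175,150]
is_=(np.array([(395,128),(518,21),(772,97),(665,225)])-[380,0])/2.5+[195,270]
C=np.array([[135,95,50],[135,-95,50],[-135,-95,50],[-135,95,50.]])
# side order: left, far, right, near -> match to nearest predicted: (+,+),(+,-),(-,-),(-,+)
f=lambda p:np.r_[proj("top",Rc(p[2],0).apply(C)+[p[0],p[1],p[3]])-it,proj("side",Rc(p[2],0).apply(C)+[p[0],p[1],p[3]])-is_].ravel()
o=least_squares(f,[540,186,-.25,0]);print(o.x.round(3),o.fun.round(1).reshape(-1,2).tolist())
o=least_squares(lambda p:f(np.r_[p,0]),[540,186,-.25]);print(o.x.round(3),np.abs(o.fun).max())
O=np.array([503.4,-213.5,89.9]);yaw=-.333
cur=np.array(r.get_qpos())
for s in(1,-1):
  for pitch in(.262,.03):
    m=Rc(yaw,pitch)
    for z in(29,130): 
        p=O+m.apply([37,0,z]); q=solve_ik(p.tolist(),tool(yaw,pitch,s)); print(s,pitch,p.round(),None if q is None else np.round(q,2))
  for z in (40,150):
    p=np.array([o.x[0],o.x[1],10])+Rc(o.x[2],.05).apply([37-6,0,z]); q=solve_ik(p.tolist(),tool(o.x[2],.05,s)); print("crate",p.round(),None if q is None else np.round(q,2))
E
```

```text
[ 5.33845e+02  1.89388e+02 -2.58000e-01 -7.05900e+00] [[0.8, -1.3], [1.2, -0.6], [0.4, 0.8], [-1.1, 1.1], [-2.3, 0.1], [0.0, -0.3], [0.7, -0.2], [1.2, 1.1]]
[ 5.32583e+02  1.91660e+02 -2.59000e-01] 2.8055040603925363
1 0.262 [ 544. -228.  108.] [-0.5   0.72  1.24 -0.04  1.44 -0.16]
1 0.262 [ 569. -236.  206.] [-0.5   0.7   1.01 -0.04  1.69 -0.16]
1 0.03 [ 539. -226.  118.] [-0.52  0.57  1.47 -0.01  1.13 -0.19]
1 0.03 [ 542. -227.  219.] [-0.52  0.48  1.33 -0.01  1.36 -0.19]
crate [564. 183.  48.] [0.17 0.67 1.5  0.02 1.02 0.42]
crate [570. 182. 158.] [0.17 0.56 1.37 0.02 1.26 0.42]
-1 0.262 [ 544. -228.  108.] [-0.5   0.72  1.24 -0.04  1.44  2.98]
-1 0.262 [ 569. -236.  206.] [-0.5   0.7   1.01 -0.04  1.69  2.98]
-1 0.03 [ 539. -226.  118.] [-0.52  0.57  1.47 -0.01  1.13  2.95]
-1 0.03 [ 542. -227.  219.] [-0.52  0.48  1.33 -0.01  1.36  2.95]
crate [564. 183.  48.] [ 0.17  0.67  1.5   0.02  1.02 -2.72]
crate [570. 182. 158.] [ 0.17  0.56  1.37  0.02  1.26 -2.72]
```

```bash
cat >> h.py <<'E'
O=np.array([503.4,-213.5,89.9]);yaw=-.333
def rep(m=""): print(m,round(r.get_t(),2),"f",np.round(Rc(yaw,.262).inv().apply(r.get_ft_force()),1),"op",round(r.get_opening()*92,1),"gf",round(r.get_grasp_force(),1),"tcp",np.round(Rc(yaw,.262).inv().apply(np.array(r.get_tool_pos())-O),1))
E
python3 - <<'E'
from h import *
m=Rc(yaw,.262); q=tool(yaw,.262,1)
r.move_to((O+m.apply([37,0,110])).tolist(),q); rep("above")
print(r.move_l((O+m.apply([37,0,50])).tolist(),q,speed=120,force_limit=8))
print(r.move_l((O+m.apply([37,0,30])).tolist(),q,speed=30,force_limit=6)); rep("down")
import cv2
a=cams.get_image("top")[170:310,330:470]; b=cams.get_image("side")[160:270,265:400]
c=np.zeros((480,800,3),np.uint8); c[:,:400][:400]=cv2.resize(a,(400,400),interpolation=3)[:480]; c[:326,400:]=cv2.resize(b,(400,326),interpolation=3)
cv2.imwrite("pics/g.png",c[:,:,::-1])
E
```

```text
above 1.95 f [-0.5  0.7 -0.7] op 92.1 gf 0.0 tcp [ 36.8  -1.4 110.2]
False
False
down 3.42 f [ 0.3 -0.3 -0.2] op 92.0 gf 0.0 tcp [37.1 -0.  30.1]
```

View pics/g.png

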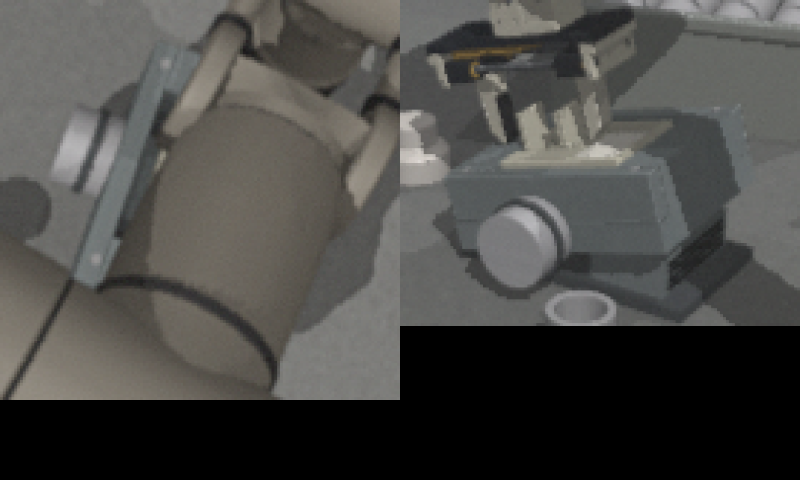

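The fingers straddle tab (530,130) and bar (565,120) in the side crop. I'll probe the surface height with a light touch, then centre with a light grip.

```bash
python3 - <<'E'
from h import *
m=Rc(yaw,.262); q=tool(yaw,.262,1)
print(r.move_l((O+m.apply([37,0,21])).tolist(),q,speed=12,force_limit=5)); rep("probe")
z=m.inv().apply(np.array(r.get_tool_pos())-O)[2]
r.move_l((O+m.apply([37,0,z+5])).tolist(),q,speed=30); rep("up")
r.command_gripper(0.56,3); rep("g.56")
r.command_gripper(0.0,3); rep("g3N")
E
```

```text
True
probe 3.92 f [-0.4 -0.4  5.2] op 91.5 gf 2.5 tcp [37.1 -0.  27.5]
up 4.26 f [-0.4 -0.   0.1] op 91.8 gf 0.0 tcp [37.   0.  32.4]
g.56 5.08 f [-1.5 -0.4 -0.5] op 51.6 gf 0.7 tcp [36.8  0.  32.4]
g3N 5.3 f [-1.   0.2 -0.9] op 50.1 gf 3.0 tcp [37.   0.  32.5]
```

The surface lies at 27.5 instead of 24 mm, so the seat is 3.5 mm higher than fitted, which agrees with the given heights (z about 93.8). Squeezing moves the grip centre 6 mm towards the bar, so I follow it in steps.

```bash
sed -i 's/^O=.*/yaw=-.333; O=np.array([503.4,-213.5,89.9])+Rc(yaw,.262).apply([0,0,3.5])/' h.py; python3 - <<'E'
from h import *
m=Rc(yaw,.262); q=tool(yaw,.262,1)
for i in range(1,7):
    r.command_gripper((50-2*i)/92,25)
    r.move_l((O+m.apply([37-i,0,29])).tolist(),q,speed=15); 
    rep(i)
r.command_gripper(0.38,25); rep("full")
E
```

```text
1 5.83 f [-1.5  0.5  1.5] op 48.1 gf 7.3 tcp [36.2  0.  29. ]
2 6.35 f [-1.6  0.   0.7] op 46.3 gf 8.7 tcp [35.2  0.  29.1]
3 6.88 f [-1.6  0.3  1.9] op 44.0 gf 10.0 tcp [34.2  0.1 29.1]
4 7.4 f [-1.4  1.2  1.6] op 42.2 gf 11.4 tcp [33.3  0.  29.1]
5 7.92 f [-1.2  0.8  2.5] op 40.7 gf 12.8 tcp [32.3  0.  29.1]
6 8.45 f [-0.6  1.2  2.8] op 38.5 gf 14.0 tcp [31.3  0.  29.1]
full 8.67 f [-2.2  1.5  3.2] op 37.4 gf 25.0 tcp [31.2  0.  29.1]
```

```bash
cat >> h.py <<'E'
def pose(a,dx=0,dy=0,lift=.5,g=(31.2,0,29.1)):  # tipped by a about upper ledge, drawn dx along tipped x, shifted dy
    p=np.array([-55,0,lift])+R.from_euler("y",-a).apply(np.array(g)+[55+dx,dy,0])
    return (O+Rc(yaw,.262).apply(p)).tolist(), tool(yaw,.262-a,1)
E
python3 - <<'E'
from h import *
for d in (2,4.5,7,9.5,12,13.5):
    hit=r.move_l(*pose(np.radians(d)),speed=25,force_limit=15); rep(d)
    if hit: print("hit");break
E
```

```text
2 8.97 f [ 0.9  0.5 -4.7] op 37.5 gf 25.0 tcp [30.1 -0.2 32. ]
4.5 9.28 f [ 1.1 -0.4 -3.8] op 37.8 gf 25.0 tcp [28.6 -0.1 36. ]
7 9.58 f [ 1.9  0.5 -4.4] op 37.8 gf 25.0 tcp [27.  -0.  39.7]
9.5 9.89 f [ 0.8 -0.1 -3.5] op 37.3 gf 25.0 tcp [25.2 -0.  43.3]
12 10.2 f [ 1.4 -0.  -3.8] op 37.3 gf 25.0 tcp [23.2 -0.  46.8]
13.5 10.45 f [ 1.2 -0.3 -3.8] op 37.8 gf 25.0 tcp [22.   0.  48.8]
```

```bash
python3 - <<'E'
from h import *
a=np.radians(13.5); cur=0
for dy in (-8,-11,-5,5,8,2.5,-13.5,11):
    r.move_l(*pose(a,0,cur),speed=50)
    if r.move_l(*pose(a,0,dy),speed=40,force_limit=10): rep(f"side hit {dy}"); r.move_l(*pose(a,0,cur),speed=40); continue
    cur=dy
    hit=r.move_l(*pose(a,19.5,dy),speed=30,force_limit=8)
    rep((dy,hit))
    if not hit: break
    r.move_l(*pose(a,0,dy),speed=60)
    if r.get_t()>35: break
E
```

```text
(-8, True) 11.38 f [0.7 0.3 1.5] op 37.5 gf 25.0 tcp [24.6 -7.8 48. ]
(-11, True) 12.45 f [ 0.7 -0.7  0.6] op 37.1 gf 25.0 tcp [ 24.6 -10.8  48. ]
(-5, True) 13.57 f [-0.   0.9  0.4] op 37.7 gf 25.0 tcp [24.6 -4.9 48. ]
(5, False) 15.28 f [ 0.3 -0.1 -5.1] op 37.8 gf 25.0 tcp [40.9  5.  53.3]
```

```bash
python3 - <<'E'
from h import *
a=np.radians(13.5)
print(r.move_l(*pose(a,21,5),speed=20,force_limit=8)); rep()
p=np.array(r.get_tool_pos())
print(r.move_l((p+[0,0,12]).tolist(),speed=25,force_limit=8)); rep("lift12")
p[2]+=110; print(r.move_l(p.tolist(),speed=100,force_limit=15)); r.wait(.3); rep("up")
import cv2
cv2.imwrite("pics/up.png",cams.get_image("side")[100:400,160:460,::-1])
E
```

```text
False
 15.53 f [ 1.6  0.2 -4.3] op 37.8 gf 25.0 tcp [42.5  5.  53.9]
False
lift12 16.16 f [ 1.2  0.2 -3.7] op 37.5 gf 25.0 tcp [39.3  5.  65.5]
False
up 17.59 f [ 1.3 -0.3 -5.1] op 37.4 gf 25.0 tcp [ 14.    5.  159.8]
```

View pics/up.png

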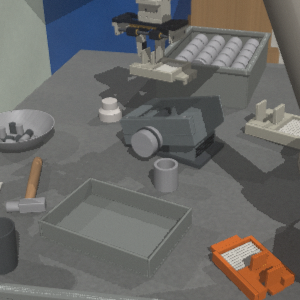

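Side picture: the cassette is free, held above the extractor at (160,70); the crate at (115,220) is empty. Now carry it over and lower.

```bash
python3 - <<'E'
from h import *
yc=-.259; q=tool(yc,.052,1)
def P(h): return (np.array([532.6,191.7,10+h])+Rc(yc,0).apply([-6,0,0])+Rc(yc,.052).apply([31.2,0,29.1])).tolist()
z=r.get_tool_pos()[2]; h=z-P(0)[2]; print(h)
r.move_l(P(h),q,speed=180); rep("over")
print(r.move_l(P(70),q,speed=100,force_limit=15))
import cv2
a=cams.get_image("top")[150:300,160:320]; b=cams.get_image("side")[230:380,170:370]
c=np.zeros((300,720,3),np.uint8); c[:,:320]=cv2.resize(a,(320,300)); c[:,320:]=cv2.resize(b,(400,300)); cv2.imwrite("pics/ov.png",c[:,:,::-1])
E
```

```text
206.6652557524918
over 20.08 f [ 0.4 -0.8 -4.6] op 37.7 gf 25.0 tcp [-115.2  393.9  125.2]
False
```

View pics/ov.png

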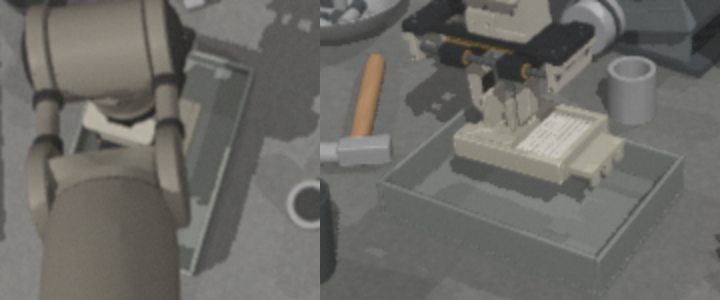

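The cassette hangs over the middle of the crate, level (side half: 540,145). Lower it, set it down and release.

```bash
python3 - <<'E'
from h import *
yc=-.259; q=tool(yc,.052,1)
def P(h): return (np.array([532.6,191.7,10+h])+Rc(yc,0).apply([-6,0,0])+Rc(yc,.052).apply([31.2,0,29.1])).tolist()
print(r.move_l(P(15),q,speed=80,force_limit=12))
print(r.move_l(P(-8),q,speed=15,force_limit=4)); rep("down"); z=r.get_tool_pos()[2]; print(z-P(0)[2])
# release in steps, following the tab's spring-back
g=31.2
for i in range(1,7):
    r.command_gripper((38+2*i)/92,15)
    p=np.array(r.get_tool_pos()); r.move_l((p+Rc(yc,0).apply([1,0,0])).tolist(),q,speed=20)
rep("tab free"); r.command_gripper(.78); r.wait(.2); rep("open")
p=np.array(r.get_tool_pos()); print(r.move_l((p+Rc(yc,.052).apply([0,0,60])).tolist(),q,speed=60,force_limit=5))
p=np.array(r.get_tool_pos()); p[2]+=130; r.move_l(p.tolist(),speed=200)
qq=np.array(r.get_qpos()); qq[0]-=.9; r.set_joints(qq.tolist()); rep("away")
import cv2
a=cams.get_image("top")[150:300,160:320]; b=cams.get_image("side")[230:380,170:370]
c=np.zeros((300,720,3),np.uint8); c[:,:320]=cv2.resize(a,(320,300)); c[:,320:]=cv2.resize(b,(400,300)); cv2.imwrite("pics/end.png",c[:,:,::-1])
E
```

```text
False
True
down 23.52 f [-1.7 -0.6  5.4] op 38.0 gf 25.0 tcp [-62.  394.5 -74.6]
-0.1607608329730752
tab free 26.75 f [-6.7  0.4  3.9] op 50.1 gf 6.2 tcp [-55.7 394.9 -73.4]
open 27.54 f [-0.3 -0.4  0.7] op 71.9 gf 0.0 tcp [-54.9 395.  -73.2]
False
away 31.38 f [ 0.2  0.4 -0.9] op 71.6 gf 0.0 tcp [  -4.9 -112.8  135. ]
```

View pics/end.png

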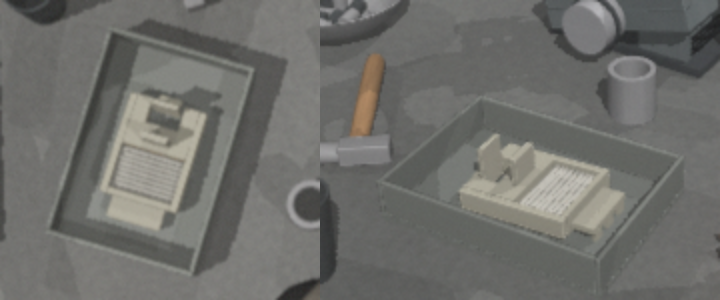

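The picture shows the cassette lying flat in the middle of the crate, right side up and with its tab free, and the bystanders in view unmoved.

```bash
python3 -c "
from plant import close_job
print(close_job())"
```

```text
the job is handed in; nothing more can be done
None
```

The cassette is out of the extractor and lies flat, same side up, in the grey crate with its tab sprung back; I handed the job in at about 31 s, and the call returned no verdict.

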